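# Put a plaque from the carry rack on the display stand

## Task

Slide the tall plaque straight up out of the slotted rack by its top edge and put it beside its twin on the display stand, front face outwards, lowering it onto the ledge before you let go. Leave it pushed into the corner at the stand's free end: down on the ledge, leaning flat on the back, its side edge touching the end cheek. Disturb nothing else.

Things in the scene. Friction and masses are not known exactly. Their poses are not given: they have to be found in the camera images.
- plaque: the tall plaque to move: flat rigid black board 120 mm wide (its y), 150 tall (its z), 8 thick (its x), 0.11-0.19 kg, brass dragonfly inlaid on its front (+x) face, top 37 mm plain. Origin: middle of its lower edge. It starts upright in a groove pair of the rack, front face towards the rack's +x (away from the robot), top 160 mm above the table
- plaque_top (a point): middle of the tall plaque's top edge, 150 mm above its origin along its z
- plaque_edge (a point): middle of the tall plaque's left upright edge (60 mm from the centre line along its +y, 75 mm up): the edge that ends against the cheek
- rack: fixed plywood rack, 200 mm long (its x), 166 wide (its y). Origin: middle of its underside. Floor 10 mm thick; side walls rise to z = 80 mm, each with five upright grooves at x = -72, -36, 0, 36, 72 mm, 11 wide, 8 deep, 123 apart groove bottom to bottom. Plaques stand on the floor in them. Filled: the tall plaque and two short ones, any order. Wire handles 14 mm proud of the sides
- short_a: short plaque in the rack, same look, 120 mm wide, 85 mm tall, 8 mm thick; its top is 95 mm above the table. Origin: middle of its lower edge. It stays
- short_b: second short plaque in the rack, the same size as short_a. Origin: middle of its lower edge. It stays
- stand: fixed plywood display stand, base 130 mm deep (its x), 328 wide (its y), 12 thick; its open front faces its +x (away from the robot). Origin: middle of its underside. A ledge with a lip, a back that leans 0.40 rad from vertical with its top towards the robot, and a cheek at each end; see seat. Left = its +y = left as the robot sees it; the left end is the free one
- seat: the stand's slope. Origin: inner corner of ledge, back and left cheek, 35 mm above the table. z up the slope, x straight out of the back's face (forward, up), y along the ledge to the left cheek. Back: x = 0, up to z = 95 mm. Ledge: z = 0, x 0 to 26, then a lip 6 high, 6 thick. Cheeks: inner faces y = 0 and -310, 9 thick, x -9 to 32, up to z = 50. Home plaque: origin at x 4, y -60, z 0 mm
- twin: tall plaque already standing on the stand at its right end, 120 x 150 x 8 mm, leaning on the back, 186 mm of free ledge to its left. Origin: middle of its lower edge; z up along it. It stays
- jar: squat clear jar with white lid, 52 mm across, 60 mm high; origin in the middle of its underside; a bystander
- pot: small glass paint pot with black cap, 42 mm across, 48 mm high; origin in the middle of its underside; a bystander
- spool: wooden thread spool standing on end, 40 mm across, 52 mm high; origin in the middle of its underside; a bystander
- spool_b: white thread spool standing on end, 40 mm across, 52 mm high; origin in the middle of its underside; a bystander
- brush: thin artist's brush lying flat, 170 mm long; origin at mid-length on its underside; a bystander
- dragon: small terracotta-coloured dragon model, about 150 mm long, lying at the table's left; origin at mid-length on its underside; a bystander

How it is judged:
By the outcome, as a careful person would: the job done as asked, in the order asked, and still so for the second after the job is handed in, with the robot touching nothing.
It also fails if it takes over 48 s, if anything falls off the work surface, if the arm or the gripper's body presses on something with over 40 N, if the wrist force passes 120 N, or if a joint passes its speed limit or range.

## Robot

A 7-joint arm with a two-finger parallel gripper is mounted at the origin on the work surface. World frame = base frame: x ahead of the robot, y to its left, z up, the work surface at z = 0. Lengths are in m, angles in rad, forces in N, time in s.
With the tool pointing down it reaches from about 0.4 to 0.85 m from the base axis. Payload 10.4 kg.
Tool frame: the origin (TCP) lies at the very end of the fingers, on their centre line; the grasp point (between the pads) lies 19 mm behind it; z points along the fingers, y is the direction in which the jaws open and shut (so a half turn about z gives the same grasp; the last joint's range is limited). The gripper opens to 85 mm and grips with 20 to 120 N. Pads are 22 mm wide; open, the fingers measure 114 mm over their backs; the gripper's body (76 mm by 85 mm) begins 54 mm behind the grasp point. The pads swing forward as they close: fully open they stand 13 mm farther back than shut.
Start: joints at [-1.311, 0.332, -0.065, 1.46, 0.022, 1.35, -0.088], TCP at [0.174, 0.6, 0.231] pointing down, gripper open.
Joint ranges: [-2.6, 2.6], [-0.5, 2.12], [-1.47, 1.34], [0.16, 2.42], [-1.27, 4.41], [0.06, 2.06], [-2.6, 2.6]. Speed limits (rad/s): [2.22, 2.22, 2.79, 2.79, 3.14, 3.14, 3.14].

## Interface

Orientations are given as a unit quaternion [x, y, z, w].
In Python, from workcell import manip gives the robot as it stands.
- The arm moves only by the tool arm_command, never from a script. Its arguments are lists of equal length, an entry for each row: "slide": the shift along the tool's x, y, z in mm, a list of three; "turn": the turn about the tool's z in degrees; "grip": the closure, from 0 (fully open) to 1 (shut). In form: {"slide": [[tx, ty, tz], ...], "turn": [turn, ...], "grip": [grip, ...]}. A call has 1 to 10 rows; each row shifts and turns the commanded pose from where the row before left it, along the tool's axes as they then stand; what a row does not reach is not made up. A row lasts 1/12 s, in which the tool goes at most 41.7 mm and 7.16 degrees, less where a joint would pass 70% of its speed; a pose out of reach is approached as far as the arm can. A call with a gripper value outside its range is refused whole. The fingers move at their own pace and stop on an object; "newtons" is the grip in N (left out, the last holds). Time passes only in rows, so rows that do not move let the fingers close. It gives the time, the measured TCP pose, the force and the opening at its end, in the units of the state.
- manip.get_obs(): the state, without advancing time (a new reading comes with each control period).
- manip.camera(name): name is "scene" or "top"; returns the picture (480x640x3 uint8, blue, green, red); there is no depth.
- manip.camera_info(name): a dict with "fx", "fy", "cx", "cy" (pixels), "dist_coeffs" ([k1, k2, p1, p2, k3] as OpenCV has them; the pictures are not rectified), "rvec" (rotation vector, rad) and "tvec" (3), from world to camera coordinates, as OpenCV has them. Camera axes: x right, y down, z forward; pixel columns grow to the right and rows downward; lengths in m; the calibration is good to about 2 mm. A picture is of the moment at which its call begins. camera_info takes no time and is no camera call.
- manip.hand_in(): hands the job in, once; it reports no verdict.
Trained networks look in the newest picture that a camera, given by its name, has taken for a name from the list of things; names that differ only in an ending like _2 or _b are one class to them, and where a whole thing is asked for, a point or a joint stands for the part that bears it (a point fixed in the world has none). Each returns a list of dicts, best first, with "score" (0 to 1); they miss things now and then, are a little off and sometimes report something else, mostly with a low value. They report only what shows in the picture. A call takes as long as a camera call.
- manip.cut_out(target, camera): "pixels" (480x640 bool, what is visible of it).
- manip.tip_of(target, camera): "xyz" ([x, y, z] in m, in the coordinates of the camera as it stood for that picture, good to about 4 mm: a listed point, or the origin of a listed thing).
The state is a dict: "clock": time; "joint_pos": joint angles; "joint_velocities": joint speeds; "tau": joint torques, N m; "position": TCP position; "ee_rot": TCP orientation; "ft_force": force on the tool from outside, world axes, zero at the start; "torque": the same for the moment, N m; "grip_width": opening from 0.0 (shut) to 1.0 (fully open).
Only numpy, scipy, OpenCV 4.12 (cv2) and the standard library are available. Lean on these libraries where they do the work, as an engineer would, in place of code of your own. Each camera call takes 0.05 s, during which the arm holds its last target.

## Working session

There is one attempt and no reset: what is moved stays moved. The work goes in short steps, Python scripts to look and compute and a tool call to move; the robot and the scene stay as the last step left them, time stands still between calls to the robot, and variables do not carry over. Pictures are saved under pics/ and viewed, and the job is handed in when it is done.

Besides the shell and the picture viewer there is one more tool, called after "Emit:" as name(argument=value, ...) on one line, values as JSON. arm_command: Moves the arm, as the interface text tells. Its arguments: {"type":"object","properties":{"slide":{"type":"array","items":{"type":"array","items":{"type":"number"}}},"turn":{"type":"array","items":{"type":"number"}},"grip":{"type":"array","items":{"type":"number"}},"newtons":{"type":"number"}},"required":["slide","turn","grip"]}

```bash
ls; mkdir -p pics; python3 - <<'E'
from workcell import manip
import cv2,numpy as np
o=manip.get_obs()
for k in o: print(k,np.round(o[k],3))
for c in("scene","top"):
    cv2.imwrite(f"pics/{c}0.png",manip.camera(c)); i=manip.camera_info(c); print(c,{k:np.round(v,3).tolist() for k,v in i.items()})
    R=cv2.Rodrigues(np.array(i['rvec'],float))[0]; print(-R.T@np.array(i['tvec']).ravel())
    for t in("plaque","plaque_top","plaque_edge","rack","short_a","stand","seat","twin","jar","pot","spool","brush","dragon"):
        for d in manip.tip_of(t,c)[:3]:
            print(t,round(d['score'],2),np.round(R.T@(np.array(d['xyz'])-np.array(i['tvec']).ravel()),4))
E
```

```text
pics
clock 0.0
joint_pos [-1.311  0.333 -0.065  1.461  0.022  1.35  -0.088]
joint_velocities [ 0.002 -0.003 -0.    -0.002  0.    -0.     0.   ]
tau [ 0.0000e+00 -6.2544e+01  5.0000e-02 -3.9162e+01  1.6000e-02  1.0000e-02
  0.0000e+00]
position [0.174 0.6   0.231]
ee_rot [ 0.141  0.99  -0.001 -0.   ]
ft_force [ 0.472  0.302 -0.233]
torque [-0.078 -0.028 -0.016]
grip_width 1.004
scene {'fx': 614.904, 'fy': 614.904, 'cx': 324.634, 'cy': 236.631, 'dist_coeffs': [0.07, 0.0, 0.0, 0.0, 0.0], 'rvec': [2.107, 1.154, -0.496], 'tvec': [-0.284, -0.199, 1.863]}
[ 1.39947696 -0.53732721  1.15943247]
plaque 0.81 [0.5342 0.1791 0.0092]
plaque 0.59 [0.3267 0.4545 0.0016]
plaque_top 0.82 [0.5366 0.1768 0.1627]
plaque_top 0.61 [0.5398 0.2364 0.0839]
plaque_edge 0.58 [0.5393 0.2343 0.0804]
plaque_edge 0.47 [ 0.5991 -0.0208  0.035 ]
rack 0.77 [ 0.5722  0.1758 -0.0056]
rack 0.55 [0.6464 0.1684 0.0105]
short_a 0.83 [0.5712 0.1707 0.0094]
short_a 0.7 [0.6428 0.1681 0.0115]
stand 0.67 [ 0.5724 -0.1731  0.0015]
stand 0.32 [ 0.7046 -0.1423 -0.0011]
seat 0.93 [ 0.5997 -0.0225  0.0345]
twin 0.57 [ 0.5998 -0.2643
[... 447 characters left out ...]
.00825409 1.78082459]
plaque 0.66 [0.5352 0.1782 0.0107]
plaque_top 0.83 [0.5366 0.1756 0.1608]
plaque_edge 0.79 [0.5406 0.233  0.0873]
rack 0.64 [0.573  0.1703 0.001 ]
short_a 0.74 [0.6394 0.166  0.0077]
short_a 0.7 [0.5708 0.1713 0.0122]
stand 0.6 [ 0.5784 -0.1733 -0.0041]
stand 0.47 [0.6417 0.1639 0.0112]
stand 0.43 [0.5717 0.1743 0.012 ]
seat 0.64 [ 0.6045 -0.0205  0.0358]
twin 0.67 [ 0.6006 -0.2591  0.0406]
pot 0.71 [ 7.345e-01  1.506e-01 -4.000e-04]
spool 0.47 [ 0.3298 -0.4232  0.0014]
spool 0.42 [ 0.4304  0.1656 -0.0005]
brush 0.58 [ 0.3348 -0.4262  0.0044]
brush 0.54 [ 0.6846 -0.2974  0.0026]
brush 0.41 [ 5.783e-01 -1.780e-01  3.000e-04]
dragon 0.68 [ 3.264e-01  4.506e-01 -1.000e-04]
```

View pics/scene0.png

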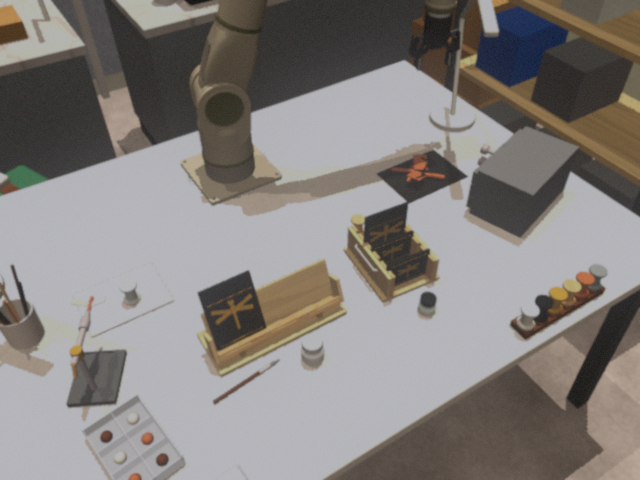

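View pics/top0.png

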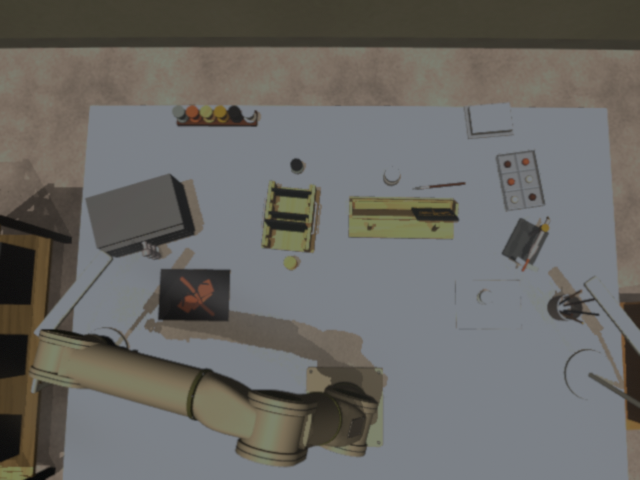

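Top view: the rack is around (290,217), with the tall plaque in its second groove from the robot side. The stand is around (402,217), with the twin at its right end and the free end at (350,210). Next I refine the poses and yaws by averaging detections and looking at crops.

```bash
python3 - <<'E'
from workcell import manip
import cv2,numpy as np
T={}
for n in range(6):
  for c in("scene","top"):
    im=manip.camera(c); i=manip.camera_info(c)
    R=cv2.Rodrigues(np.array(i['rvec'],float))[0]; t=np.array(i['tvec']).ravel()
    for k in("plaque","plaque_top","plaque_edge","seat","twin","stand"):
        for d in manip.tip_of(k,c)[:1]:
            T.setdefault((k,c),[]).append(R.T@(np.array(d['xyz'])-t))
    if n==0:
      a,b=(slice(165,270),slice(240,480)) if c=="top" else (slice(190,370),slice(180,450))
      f=3
      cv2.imwrite(f"pics/{c}crop.png",cv2.resize(im[a,b],None,fx=f,fy=f,interpolation=cv2.INTER_CUBIC) if c=="top" else cv2.resize(im[a,b],None,fx=2.9,fy=2.9,interpolation=cv2.INTER_CUBIC))
for k,v in T.items(): print(k,len(v),np.round(np.median(v,0),4),np.round(np.std(v,0),4))
print(manip.get_obs()['clock'])
E
```

```text
('plaque', 'scene') 6 [0.5329 0.1816 0.01  ] [0.0015 0.0014 0.0015]
('plaque_top', 'scene') 6 [0.5361 0.1766 0.1612] [0.0019 0.0007 0.0008]
('plaque_edge', 'scene') 6 [0.54   0.2344 0.0818] [0.0626 0.1397 0.0297]
('seat', 'scene') 6 [ 0.6    -0.0221  0.0353] [0.03   0.1013 0.0119]
('twin', 'scene') 6 [ 0.5992 -0.2626  0.0345] [0.0021 0.0009 0.0013]
('stand', 'scene') 5 [ 5.751e-01 -1.737e-01  3.000e-04] [0.0013 0.0013 0.0014]
('plaque', 'top') 6 [0.5342 0.1758 0.0107] [0.0017 0.0005 0.0008]
('plaque_top', 'top') 6 [0.5372 0.1754 0.1602] [0.001  0.0016 0.0012]
('plaque_edge', 'top') 6 [0.54   0.2345 0.0856] [0.001  0.0012 0.0011]
('seat', 'top') 4 [ 0.6004 -0.0204  0.0389] [0.0021 0.1047 0.0011]
('twin', 'top') 6 [ 0.6001 -0.2607  0.0398] [0.0013 0.0007 0.0011]
('stand', 'top') 6 [ 0.5804 -0.1742 -0.0013] [0.001  0.0003 0.0017]
5.6
```

View pics/topcrop.png

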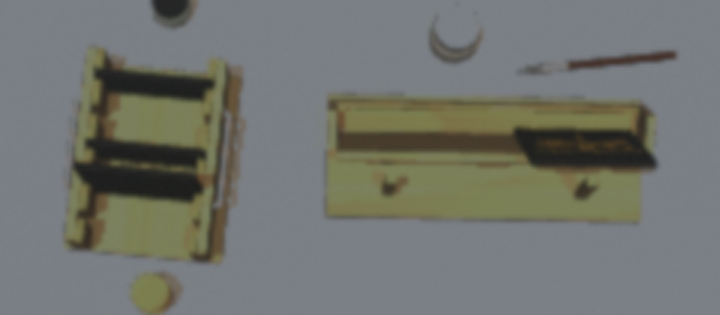

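View pics/scenecrop.png

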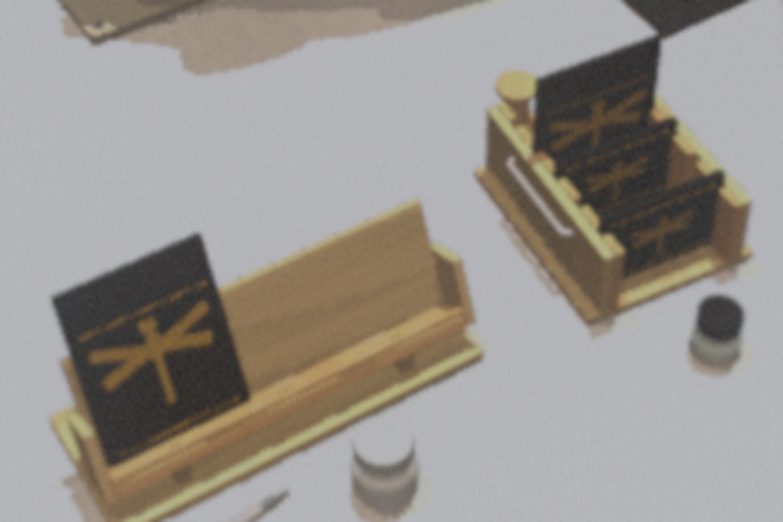

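```bash
cat > h.py <<'E'
from workcell import manip
import cv2,numpy as np
def ray(c,uv,z):
    i=manip.camera_info(c);R=cv2.Rodrigues(np.array(i['rvec'],float))[0];t=np.array(i['tvec'],float).ravel()
    K=np.array([[i['fx'],0,i['cx']],[0,i['fy'],i['cy']],[0,0,1]])
    p=cv2.undistortPoints(np.array(uv,float).reshape(-1,1,2),K,np.array(i['dist_coeffs'],float)).reshape(-1,2)
    d=np.c_[p,np.ones(len(p))]@R; o=-R.T@t
    return o+d*((z-o[2])/d[:,2])[:,None]
E
python3 - <<'E'
from h import *
def e(n,c,a,b,z):
    if c=="top": f=lambda p:(240+(p[0]+.5)/3-.5,165+(p[1]+.5)/3-.5)
    else: f=lambda p:(180+p[0]/2.9,190+p[1]/2.9)
    P=ray(c,[f(a),f(b)],z); d=P[1]-P[0]; print(n,np.round(P,4).tolist(),'yaw',np.degrees(np.arctan2(-d[0],d[1])) if abs(d[1])>abs(d[0]) else np.degrees(np.arctan2(d[1],d[0])))
e("rack rear bottom","top",(218,262),(66,247),.005)
e("rackwall L","top",(66,247),(90,48),.08)
e("rackwall R","top",(205,258),(216,60),.08)
e("plaque top","top",(201,197),(78,180),.16)
e("stand rear","top",(638,222),(325,216),.012)
e("stand front","top",(650,103),(327,95),.012)
e("stand back top","top",(525,165),(328,160),.1225)
e("plaque top sc","scene",(538,80),(659,37),.16)
e("stand front sc","scene",(480,352),(130,522),.012)
e("back top sc","scene",(222,282),(417,203),.1225)
E
```

```text
rack rear bottom [[0.4661, 0.1006, 0.005], [0.4803, 0.2597, 0.005]] yaw -5.09197337362412
rackwall L [[0.4707, 0.2491, 0.08], [0.6751, 0.2307, 0.08]] yaw -5.122050871737315
rackwall R [[0.461, 0.1097, 0.08], [0.6635, 0.1022, 0.08]] yaw -2.1233075704524476
plaque top [[0.5099, 0.1098, 0.16], [0.5253, 0.2281, 0.16]] yaw -7.415512087511799
stand rear [[0.5114, -0.3355, 0.012], [0.5146, -0.0103, 0.012]] yaw -0.5654976834103866
stand front [[0.6377, -0.3505, 0.012], [0.6432, -0.0115, 0.012]] yaw -0.9269315299914977
stand back top [[0.5506, -0.2045, 0.1225], [0.5538, -0.0117, 0.1225]] yaw -0.9469955379627253
plaque top sc [[0.531, 0.1179, 0.16], [0.5426, 0.2345, 0.16]] yaw -5.690311740900878
stand front sc [[0.6452, -0.0133, 0.012], [0.6372, -0.3241, 0.012]] yaw 178.52684415135116
back top sc [[0.554, -0.1921, 0.1225], [0.5648, -0.0221, 0.1225]] yaw -3.6092092143711447
```

```bash
cat >> h.py <<'E'
from scipy.spatial.transform import Rotation as Rt
def pl(tgt,th,n,p=None,q=None):
    """rows from current pose to tgt (m), tool-y world angle th (deg), n rows; simple"""
    o=manip.get_obs(); p=np.array(o['position']) if p is None else np.array(p); R=Rt.from_quat(o['ee_rot'] if q is None else q)
    y=R.as_matrix()[:,1]; a=np.degrees(np.arctan2(y[1],y[0])); T=(a-th+180)%360-180
    print('pos',np.round(p,4),'ang',round(a,2),'z',np.round(R.as_matrix()[:,2],3),'turn',round(T,2),'t',o['clock'])
    tn=round(T/n,1); S=[]
    for k in range(n):
        d=(np.array(tgt)-p)/(n-k)
        s=np.round(R.as_matrix().T@d*1000,1); S.append(s.tolist()); p=p+R.apply(s/1000)
        R=R*Rt.from_euler('z',tn,degrees=True)
    for k in range(0,n,10): print(S[k:k+10],[tn]*len(S[k:k+10]))
E
python3 -c "
from h import *
pl([.5365,.176,.215],-5,20)"
```

```text
pos [0.1744 0.6002 0.2313] ang 73.8 z [ 0.  0. -1.] turn 78.8 t 5.6
[[-23.3, -15.3, 0.8], [-24.3, -13.7, 0.8], [-25.2, -12.0, 0.8], [-25.9, -10.3, 0.8], [-26.6, -8.5, 0.8], [-27.1, -6.7, 0.8], [-27.5, -4.8, 0.8], [-27.7, -2.9, 0.8], [-27.9, -1.0, 0.8], [-27.9, 0.9, 0.8]] [np.float64(3.9), np.float64(3.9), np.float64(3.9), np.float64(3.9), np.float64(3.9), np.float64(3.9), np.float64(3.9), np.float64(3.9), np.float64(3.9), np.float64(3.9)]
[[-27.7, 2.8, 0.8], [-27.5, 4.6, 0.8], [-27.1, 6.5, 0.8], [-26.6, 8.3, 0.8], [-26.0, 10.1, 0.9], [-25.2, 11.9, 0.8], [-24.4, 13.6, 0.9], [-23.4, 15.2, 0.8], [-22.3, 16.7, 0.9], [-21.1, 18.2, 0.8]] [np.float64(3.9), np.float64(3.9), np.float64(3.9), np.float64(3.9), np.float64(3.9), np.float64(3.9), np.float64(3.9), np.float64(3.9), np.float64(3.9), np.float64(3.9)]
```

Emit:
arm_command(slide=[[-23,-15,1],[-24,-14,1],[-25,-12,1],[-26,-10,1],[-27,-8,1],[-27,-7,1],[-27,-5,1],[-28,-3,1],[-28,-1,1],[-28,1,1]], turn=[4,4,4,4,4,4,4,4,4,4], grip=[0,0,0,0,0,0,0,0,0,0])

```text
clock: 6.43
position: [0.3545, 0.3855, 0.2214]
ee_rot: [0.473, 0.881, 0.0, -0.0]
ft_force: [1.0, 0.2, 0.1]
grip_width: 1.001
```

Emit:
arm_command(slide=[[-28,3,1],[-27,5,1],[-27,7,1],[-27,8,1],[-26,10,1],[-25,12,1],[-24,14,1],[-23,15,1],[-22,17,1],[0,0,0]], turn=[4,4,4,4,4,4,4,4,4,0], grip=[0,0,0,0,0,0,0,0,0,0])

```text
clock: 7.27
position: [0.5158, 0.1878, 0.2124]
ee_rot: [0.725, 0.689, -0.0, 0.001]
ft_force: [-0.7, -1.2, 1.2]
grip_width: 0.997
```

```bash
python3 -c "
from h import *
pl([.5365,.176,.195],-5,3)
print(manip.get_obs()['joint_pos'])"
```

```text
pos [0.5158 0.1878 0.2124] ang -2.91 z [ 0.002 -0.002 -1.   ] turn 2.09 t 7.2667
[[-3.6, 7.1, 5.8], [-3.5, 7.1, 5.8], [-3.4, 7.2, 5.9]] [np.float64(0.7), np.float64(0.7), np.float64(0.7)]
[-0.79662831  0.17532456  0.40912771  1.71304063 -0.07031983  1.26741217
 -0.42294396]
```

Emit:
arm_command(slide=[[-4,7,6],[-3.5,7,6],[-3.5,7,6],[0,0,0]], turn=[0.7,0.7,0.7,0], grip=[0,0,0,0])

```text
clock: 7.6
position: [0.5334, 0.1809, 0.1925]
ee_rot: [0.734, 0.68, -0.001, 0.0]
ft_force: [-0.0, -0.6, -0.3]
grip_width: 1.003
```

```bash
python3 -c "
from h import *
pl([.5365,.176,.132],-5,3)
im=manip.camera('scene'); cv2.imwrite('pics/s1.png',cv2.resize(im[150:330,280:480],None,fx=3.3,fy=3.3,interpolation=2))
im=manip.camera('top'); cv2.imwrite('pics/t1.png',cv2.resize(im[165:270,240:480],None,fx=3,fy=3,interpolation=2))
"
```

```text
pos [0.5334 0.1809 0.1925] ang -4.39 z [-0.002 -0.002 -1.   ] turn 0.61 t 7.6
[[-1.5, 1.2, 20.2], [-1.5, 1.2, 20.1], [-1.5, 1.1, 20.2]] [np.float64(0.2), np.float64(0.2), np.float64(0.2)]
```

View pics/s1.png

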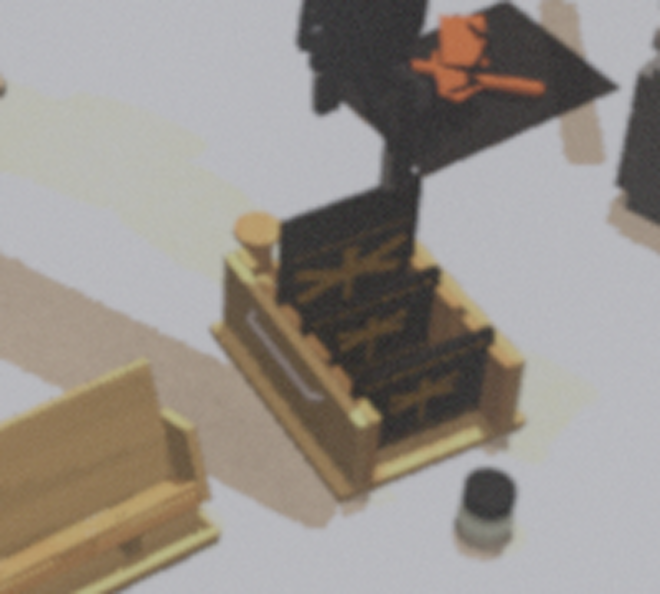

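View pics/t1.png

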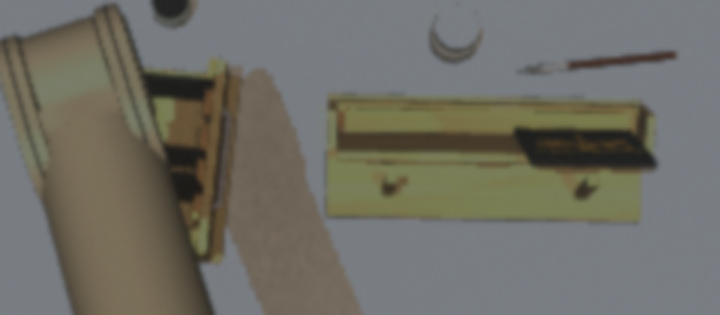

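```bash
python3 -c "
from h import *
i=manip.camera_info('scene')
K=np.array([[i['fx'],0,i['cx']],[0,i['fy'],i['cy']],[0,0,1]])
n=np.array([np.cos(.08),-np.sin(.08),0])
c=np.array([.5334,.1809,.2055])
P=np.array([c,c+n*.05,c-n*.05,[.5365,.176,.16]])
p=cv2.projectPoints(P,np.array(i['rvec'],float),np.array(i['tvec'],float),K,np.array(i['dist_coeffs'],float))[0].reshape(-1,2)
print((p-[280,150])*3.3)
"
```

```text
[[358.22539989 146.21869119]
 [395.97289616 186.82029672]
 [322.1068351  107.33338279]
 [351.38296882 198.13732266]]
```

The finger tips appear at about (396,186) and (322,107) in the crop, which matches the projection. They straddle the plaque's top edge, so I'm descending and gripping.

Emit:
arm_command(slide=[[-1.5,1.2,20],[-1.5,1.2,20],[-1.5,1.1,20],[0,0,0]], turn=[0.2,0.2,0.2,0], grip=[0,0,0,0])

```text
clock: 8.03
position: [0.5342, 0.1767, 0.131]
ee_rot: [0.736, 0.677, -0.002, -0.001]
ft_force: [-1.0, 0.6, -0.4]
grip_width: 0.999
```

Emit:
arm_command(slide=[[0,0,0],[0,0,0],[0,0,0],[0,0,0],[0,0,0],[0,0,0]], turn=[0,0,0,0,0,0], grip=[0.6,0.7,0.8,0.85,0.9,1], newtons=30)

```text
clock: 8.53
position: [0.5365, 0.1772, 0.1349]
ee_rot: [0.737, 0.676, 0.0, 0.0]
ft_force: [-0.3, 0.1, -0.3]
grip_width: 0.145
```

Emit:
arm_command(slide=[[0,0,0],[0,0,0],[0,0,0],[0,0,-5],[0,0,-5],[0,0,0]], turn=[0,0,0,0,0,0], grip=[1,1,1,1,1,1])

```text
clock: 9.03
position: [0.5366, 0.177, 0.1452]
ee_rot: [0.737, 0.676, 0.0, 0.0]
ft_force: [-0.2, 0.5, -2.1]
grip_width: 0.09
```

Emit:
arm_command(slide=[[0,0,-10],[0,0,-12],[0,0,-14],[0,0,-14],[0,0,-14],[0,0,-14],[0,0,-14],[0,0,-12],[0,0,-4],[0,0,0]], turn=[0,0,0,0,0,0,0,0,0,0], grip=[1,1,1,1,1,1,1,1,1,1], newtons=40)

```text
clock: 9.87
position: [0.5368, 0.1772, 0.2538]
ee_rot: [0.737, 0.676, 0.001, 0.0]
ft_force: [0.1, 0.7, -1.6]
grip_width: 0.087
```

```bash
python3 -c "
from h import *
T={}
for c in('scene','top'):
    im=manip.camera(c); i=manip.camera_info(c)
    cv2.imwrite('pics/l_%s.png'%c,cv2.resize(im[130:340,240:480],None,fx=2.8,fy=2.8,interpolation=2))
    R=cv2.Rodrigues(np.array(i['rvec'],float))[0]; t=np.array(i['tvec']).ravel()
    for k in ('plaque','plaque_top','plaque_edge'):
      if c=='scene' or k!='plaque_top':
        for d in manip.tip_of(k,c)[:2]: print(k,c,round(d['score'],2),np.round(R.T@(np.array(d['xyz'])-t),4))
pl([.604,-.086,.25],-1,12)
"
```

```text
plaque scene 0.81 [0.5364 0.182  0.1295]
plaque_top scene 0.68 [0.5379 0.1766 0.279 ]
plaque_top scene 0.16 [0.7365 0.1598 0.0019]
plaque_edge scene 0.78 [0.5402 0.2362 0.2033]
plaque_edge scene 0.58 [ 0.5985 -0.0184  0.0376]
plaque top 0.66 [0.5352 0.1767 0.129 ]
plaque top 0.2 [0.3279 0.4516 0.0013]
pos [0.5361 0.1769 0.2517] ang -4.9 z [-0.001 -0.    -1.   ] turn -3.9 t 10.2167
[[-21.3, 7.5, 0.1], [-21.4, 7.4, 0.1], [-21.4, 7.3, 0.2], [-21.5, 7.2, 0.1], [-21.5, 7.1, 0.2], [-21.5, 6.9, 0.1], [-21.6, 6.8, 0.2], [-21.6, 6.7, 0.1], [-21.6, 6.6, 0.2], [-21.7, 6.5, 0.1]] [np.float64(-0.3), np.float64(-0.3), np.float64(-0.3), np.float64(-0.3), np.float64(-0.3), np.float64(-0.3), np.float64(-0.3), np.float64(-0.3), np.float64(-0.3), np.float64(-0.3)]
[[-21.7, 6.4, 0.2], [-21.8, 6.3, 0.1]] [np.float64(-0.3), np.float64(-0.3)]
```

View pics/l_scene.png

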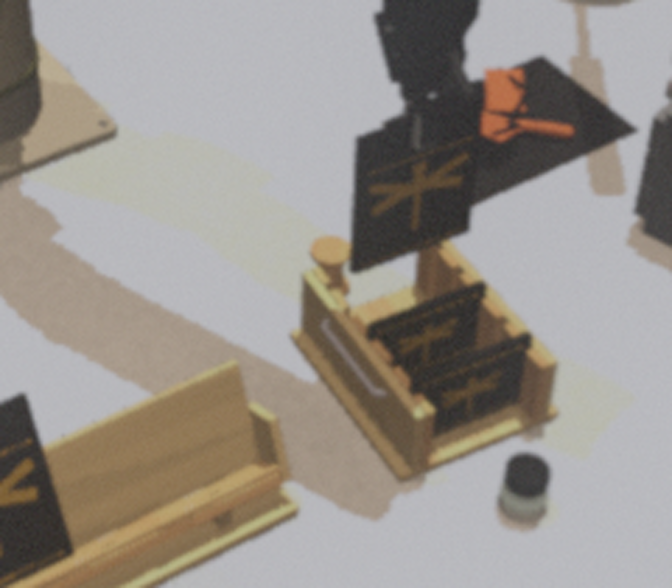

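Emit:
arm_command(slide=[[-21,7.5,0],[-21.5,7.5,0],[-21.5,7.5,0],[-21.5,7,0],[-21.5,7,0],[-21.5,7,0],[-21.5,7,0],[-21.5,7,0],[-21.5,6.5,0],[-22,6.5,0]], turn=[-0.3,-0.3,-0.3,-0.3,-0.3,-0.3,-0.3,-0.4,-0.4,-0.4], grip=[1,1,1,1,1,1,1,1,1,1])

```text
clock: 11.05
position: [0.5935, -0.0429, 0.252]
ee_rot: [0.717, 0.697, -0.0, -0.0]
ft_force: [0.2, -0.0, -0.2]
grip_width: 0.084
```

Emit:
arm_command(slide=[[-22,6.5,0],[-22,6.5,0],[0,0,0],[0,0,0]], turn=[-0.4,-0.4,0,0], grip=[1,1,1,1])

```text
clock: 11.38
position: [0.6052, -0.0879, 0.2518]
ee_rot: [0.713, 0.701, -0.0, -0.0]
ft_force: [1.6, 1.1, -1.8]
grip_width: 0.085
```

```bash
python3 -c "
from h import *
T={}
for c in('scene','top'):
    im=manip.camera(c); i=manip.camera_info(c)
    cv2.imwrite('pics/m_%s.png'%c,cv2.resize(im[150:360,190:430],None,fx=2.8,fy=2.8,interpolation=2))
    R=cv2.Rodrigues(np.array(i['rvec'],float))[0]; t=np.array(i['tvec']).ravel()
    for k in ('plaque','plaque_edge','seat'):
        for d in manip.tip_of(k,c)[:2]: print(k,c,round(d['score'],2),np.round(R.T@(np.array(d['xyz'])-t),4))
pl([.605,-.086,.18],-1,5)
"
```

```text
plaque scene 0.81 [ 0.5989 -0.0854  0.1259]
plaque_edge scene 0.71 [ 0.6026 -0.0289  0.1987]
seat scene 0.95 [ 0.6006 -0.0225  0.0354]
seat scene 0.62 [0.3253 0.4541 0.0027]
seat top 0.92 [ 0.6025 -0.0216  0.0357]
pos [ 0.6054 -0.0856  0.2523] ang -0.75 z [ 0.  0. -1.] turn 0.25 t 11.7833
[[-0.1, -0.1, 14.5], [-0.1, -0.1, 14.5], [-0.1, -0.1, 14.4], [-0.1, -0.0, 14.5], [-0.1, -0.1, 14.4]] [np.float64(0.1), np.float64(0.1), np.float64(0.1), np.float64(0.1), np.float64(0.1)]
```

View pics/m_scene.png

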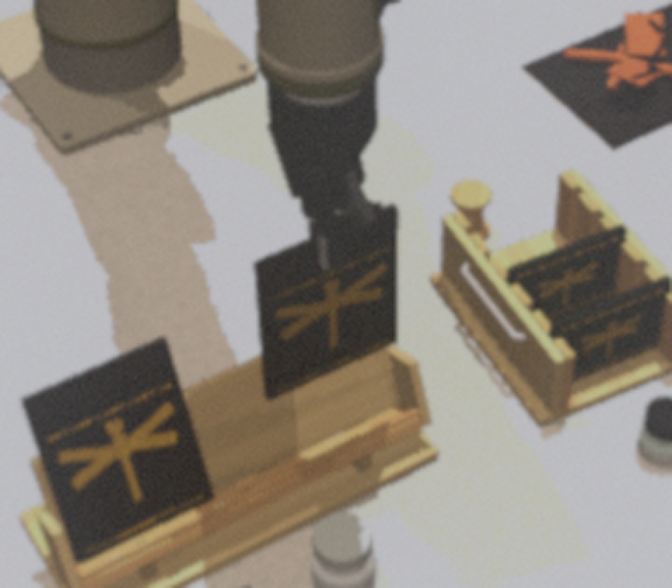

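View pics/m_top.png

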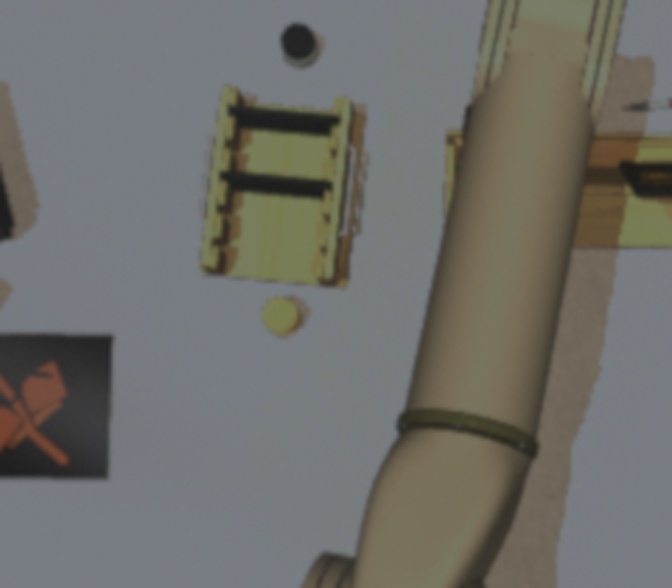

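The plaque hangs upright above the free end, gap to the cheek about 5 mm, bottom at about z=0.127. Lowering it now.

Emit:
arm_command(slide=[[0,1,13],[0,1,14],[0,0,14],[0,0,13],[0,0,10],[0,0,6],[0,0,3],[0,0,3],[0,0,0],[0,0,0]], turn=[0,0,0,0,0,0,0,0,0,0], grip=[1,1,1,1,1,1,1,1,1,1])

```text
clock: 12.62
position: [0.6076, -0.0863, 0.1767]
ee_rot: [0.712, 0.702, 0.0, 0.0]
ft_force: [-0.1, -0.3, -0.7]
grip_width: 0.088
```

Emit:
arm_command(slide=[[0,0,2],[0,0,2],[0,0,0]], turn=[0,0,0], grip=[1,1,1])

```text
clock: 12.87
position: [0.6073, -0.0862, 0.1721]
ee_rot: [0.712, 0.702, -0.0, -0.0]
ft_force: [-0.4, -0.1, -1.3]
grip_width: 0.081
```

Emit:
arm_command(slide=[[0,0,2],[0,0,2],[0,0,0],[0,0,0]], turn=[0,0,0,0], grip=[1,1,1,1])

```text
clock: 13.2
position: [0.6073, -0.0863, 0.1681]
ee_rot: [0.712, 0.702, -0.0, -0.0]
ft_force: [-0.6, -0.5, -1.1]
grip_width: 0.084
```

Emit:
arm_command(slide=[[0,0,1.5],[0,0,0],[0,0,0]], turn=[0,0,0], grip=[1,1,1])

```text
clock: 13.45
position: [0.6074, -0.0863, 0.1667]
ee_rot: [0.712, 0.702, -0.0, -0.0]
ft_force: [-1.2, 0.3, -1.4]
grip_width: 0.087
```

Emit:
arm_command(slide=[[0,0,1.5],[0,0,0],[0,0,0]], turn=[0,0,0], grip=[1,1,1])

```text
clock: 13.7
position: [0.6074, -0.0862, 0.1652]
ee_rot: [0.712, 0.702, -0.0, -0.0]
ft_force: [0.1, 0.5, -0.4]
grip_width: 0.082
```

Emit:
arm_command(slide=[[0,0,1],[0,0,0],[0,0,0]], turn=[0,0,0], grip=[1,1,1])

```text
clock: 13.95
position: [0.6077, -0.0864, 0.1649]
ee_rot: [0.712, 0.702, 0.0, 0.0]
ft_force: [-1.1, 0.5, 3.9]
grip_width: 0.083
```

Emit:
arm_command(slide=[[0,0,1],[0,0,0],[0,0,0]], turn=[0,0,0], grip=[1,1,1])

```text
clock: 14.2
position: [0.6081, -0.0865, 0.1648]
ee_rot: [0.712, 0.702, 0.001, 0.001]
ft_force: [-3.0, 0.2, 11.3]
grip_width: 0.084
```

Contact with the ledge: fz jumps to +11 N at TCP z=0.165. I'll ease off and slide toward the cheek until I feel it.

Emit:
arm_command(slide=[[0,0,-1.5],[1,0,0],[1,0,0],[1,0,0],[0,0,0],[0,0,0]], turn=[0,0,0,0,0,0], grip=[1,1,1,1,1,1])

```text
clock: 14.7
position: [0.6073, -0.0834, 0.1647]
ee_rot: [0.712, 0.702, -0.0, -0.0]
ft_force: [-1.4, -2.0, 2.7]
grip_width: 0.087
```

Emit:
arm_command(slide=[[1,0,0],[0,0,0],[0,0,0]], turn=[0,0,0], grip=[1,1,1])

```text
clock: 14.95
position: [0.6074, -0.0822, 0.1647]
ee_rot: [0.712, 0.702, 0.0, -0.0]
ft_force: [-1.1, -2.1, 2.7]
grip_width: 0.082
```

Emit:
arm_command(slide=[[1,0,0],[0,0,0],[0,0,0]], turn=[0,0,0], grip=[1,1,1])

```text
clock: 15.2
position: [0.6075, -0.0811, 0.1647]
ee_rot: [0.712, 0.702, 0.0, -0.0]
ft_force: [-0.8, -1.2, 2.6]
grip_width: 0.09
```

Emit:
arm_command(slide=[[1,0,0],[0,0,0],[0,0,0]], turn=[0,0,0], grip=[1,1,1])

```text
clock: 15.45
position: [0.6075, -0.0801, 0.1647]
ee_rot: [0.712, 0.702, 0.0, -0.0]
ft_force: [-0.7, -0.3, 1.7]
grip_width: 0.085
```

Emit:
arm_command(slide=[[1,0,0],[0,0,0],[0,0,0]], turn=[0,0,0], grip=[1,1,1])

```text
clock: 15.7
position: [0.6075, -0.0791, 0.1648]
ee_rot: [0.712, 0.702, 0.0, -0.0]
ft_force: [-0.5, -1.3, 1.7]
grip_width: 0.084
```

Emit:
arm_command(slide=[[1,0,0],[0,0,0],[0,0,0]], turn=[0,0,0], grip=[1,1,1])

```text
clock: 15.95
position: [0.6075, -0.0782, 0.1648]
ee_rot: [0.712, 0.702, 0.0, -0.0]
ft_force: [-1.0, -0.9, 2.4]
grip_width: 0.085
```

Emit:
arm_command(slide=[[1,0,0],[0,0,0],[0,0,0]], turn=[0,0,0], grip=[1,1,1])

```text
clock: 16.2
position: [0.6075, -0.0776, 0.1648]
ee_rot: [0.712, 0.702, -0.0, 0.0]
ft_force: [-1.4, -3.1, 1.8]
grip_width: 0.085
```

```bash
python3 -c "
from h import *
o=manip.get_obs();print(o['ft_force'],o['torque'])
T={}
for c in('scene',):
    im=manip.camera(c); i=manip.camera_info(c)
    cv2.imwrite('pics/n_%s.png'%c,cv2.resize(im[200:350,240:400],None,fx=4,fy=4,interpolation=2))
    R=cv2.Rodrigues(np.array(i['rvec'],float))[0]; t=np.array(i['tvec']).ravel()
    for k in ('plaque','plaque_edge'):
        for d in manip.tip_of(k,c)[:2]: print(k,c,round(d['score'],2),np.round(R.T@(np.array(d['xyz'])-t),4))
"
```

```text
[-1.4410898  -3.11694178  1.77998461] [-0.70227811  0.29346792  0.05563282]
plaque scene 0.8 [ 0.6067 -0.0751  0.0379]
plaque_edge scene 0.58 [ 0.6064 -0.0195  0.1138]
```

View pics/n_scene.png

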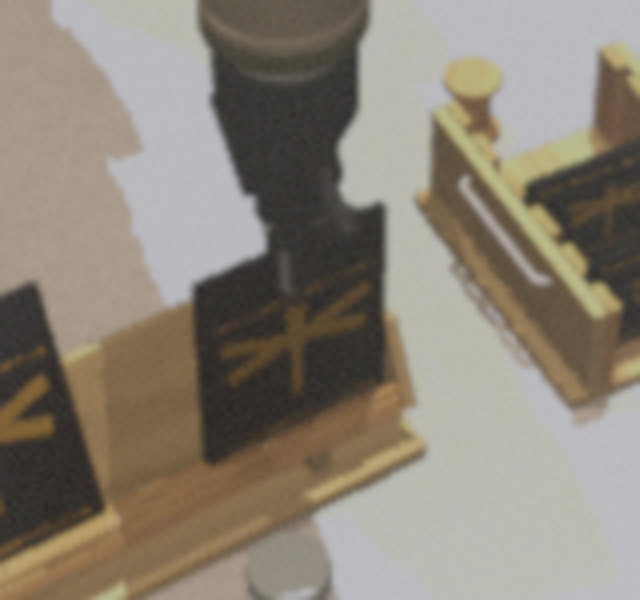

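Emit:
arm_command(slide=[[0.7,0,0],[0,0,0],[0,0,0]], turn=[0,0,0], grip=[1,1,1])

```text
clock: 16.6
position: [0.6075, -0.0773, 0.1649]
ee_rot: [0.712, 0.702, -0.0, 0.0]
ft_force: [-2.1, -4.5, 3.6]
grip_width: 0.083
```

Fy has built up to -4.5 N while the TCP has stopped following the commands, so the side edge is on the cheek. I'll relieve slightly and open a little, so the robot-side finger still supports the plaque.

Emit:
arm_command(slide=[[-0.5,0,0],[0,0,0],[0,0,0],[0,0,0],[0,0,0],[0,0,0],[0,0,0],[0,0,0]], turn=[0,0,0,0,0,0,0,0], grip=[1,0.88,0.84,0.8,0.76,0.72,0.68,0.64])

```text
clock: 17.27
position: [0.6075, -0.0769, 0.1648]
ee_rot: [0.712, 0.702, 0.0, -0.0]
ft_force: [-0.1, -0.3, -0.2]
grip_width: 0.359
```

Emit:
arm_command(slide=[[0,0,2],[0,-2,2],[0,-2,2],[0,-3,1],[0,-3,1],[0,-3,1],[0,-3,1],[0,0,0]], turn=[0,0,0,0,0,0,0,0], grip=[0.62,0.62,0.62,0.62,0.62,0.62,0.62,0.62])

```text
clock: 17.93
position: [0.5909, -0.0769, 0.1547]
ee_rot: [0.712, 0.702, -0.0, -0.0]
ft_force: [-0.9, -0.3, 0.0]
grip_width: 0.376
```

```bash
python3 -c "
from h import *
im=manip.camera('scene')
cv2.imwrite('pics/o_scene.png',cv2.resize(im[200:350,240:400],None,fx=4,fy=4,interpolation=2))
"
```

```text
(no output)
```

View pics/o_scene.png

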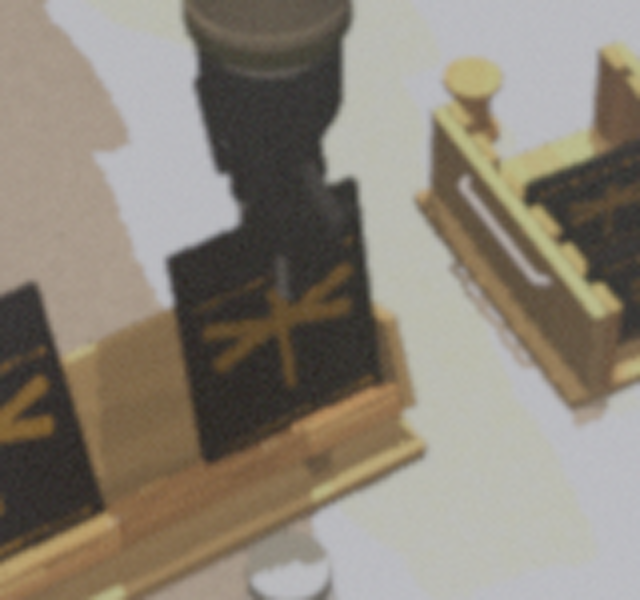

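The plaque is leaning back under control on the robot-side finger, with its edge at the cheek (about 380,380). Continuing.

Emit:
arm_command(slide=[[0,-3,0.3],[0,-3,0.3],[0,-3,0.3],[0,-3,0.3],[0,-3,0.3],[0,-3,0.3],[0,-3,0],[0,-3,0],[0,0,0]], turn=[0,0,0,0,0,0,0,0,0], grip=[0.62,0.62,0.62,0.62,0.62,0.62,0.62,0.62,0.62])

```text
clock: 18.73
position: [0.567, -0.0765, 0.153]
ee_rot: [0.712, 0.702, 0.0, -0.0]
ft_force: [-0.3, 0.1, -0.1]
grip_width: 0.374
```

Emit:
arm_command(slide=[[0,-3,0],[0,-3,0],[0,-3,0],[0,-3,0],[0,-2,0],[0,0,0],[0,0,0]], turn=[0,0,0,0,0,0,0], grip=[0.62,0.62,0.62,0.62,0.62,0.62,0.62])

```text
clock: 19.32
position: [0.5536, -0.0763, 0.1531]
ee_rot: [0.712, 0.702, 0.0, 0.0]
ft_force: [-0.4, -0.4, 0.3]
grip_width: 0.382
```

```bash
python3 -c "
from h import *
im=manip.camera('scene')
cv2.imwrite('pics/p_scene.png',cv2.resize(im[200:350,240:400],None,fx=4,fy=4,interpolation=2))
"
```

```text
(no output)
```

View pics/p_scene.png

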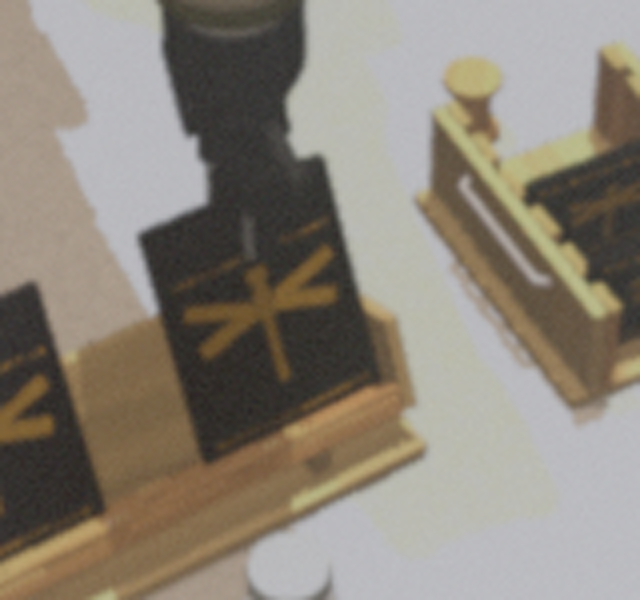

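```bash
python3 -c "
from h import *
i=manip.camera_info('scene')
R=cv2.Rodrigues(np.array(i['rvec'],float))[0]; t=np.array(i['tvec']).ravel()
for k in ('plaque_top','plaque_edge','plaque','twin'):
        for d in manip.tip_of(k,'scene')[:2]: print(k,round(d['score'],2),np.round(R.T@(np.array(d['xyz'])-t),4))
K=np.array([[i['fx'],0,i['cx']],[0,i['fy'],i['cy']],[0,0,1]])
S=Rt.from_euler('ZY',[-.0157,-.4]).as_matrix()
for o in ([.6,-.0205,.035],[.6005,-.0185,.035]):
  P=np.array([[8,0,0],[8,-120,0],[8,-120,150],[8,0,150]])/1000@S.T+np.array(o)
  p=cv2.projectPoints(P,np.array(i['rvec'],float),np.array(i['tvec'],float),K,np.array(i['dist_coeffs'],float))[0].reshape(-1,2)
  print(np.round((p-[240,200])*4),P[2:])
"
```

```text
plaque_edge 0.56 [ 0.5728 -0.0202  0.1046]
plaque 0.77 [ 0.602  -0.0735  0.0377]
twin 0.88 [ 0.5995 -0.2628  0.0379]
twin 0.49 [ 0.5437 -0.0787  0.1774]
[[377. 381.]
 [200. 466.]
 [137. 237.]
 [323. 156.]] [[ 0.5470781  -0.13968385  0.1762745 ]
 [ 0.54896203 -0.01969864  0.1762745 ]]
[[380. 380.]
 [204. 465.]
 [140. 237.]
 [326. 156.]] [[ 0.5475781  -0.13768385  0.1762745 ]
 [ 0.54946203 -0.01769864  0.1762745 ]]
```

Projected home-pose corners (377,381), (200,466), (137,237) and (323,156) match the picture to within 1–2 px. I'm moving the fingers clear and up.

Emit:
arm_command(slide=[[0,-2,0],[0,-2,0],[0,0,-4],[0,0,-6],[0,0,-8],[0,0,-10],[0,0,-15],[0,0,-20],[0,0,-20],[0,0,0]], turn=[0,0,0,0,0,0,0,0,0,0], grip=[0.62,0.62,0.62,0.62,0.62,0.62,0.62,0.62,0.62,0.62])

```text
clock: 20.4
position: [0.5514, -0.0767, 0.2409]
ee_rot: [0.712, 0.702, 0.002, 0.002]
ft_force: [0.6, 0.1, 0.4]
grip_width: 0.379
```

Emit:
arm_command(slide=[[0,-25,-20],[0,-25,-20],[0,-25,-20],[0,-25,0],[0,0,0]], turn=[0,0,0,0,0], grip=[0.62,0.62,0.62,0.62,0.62])

```text
clock: 20.82
position: [0.4473, -0.0757, 0.2981]
ee_rot: [0.713, 0.702, 0.002, 0.0]
ft_force: [0.4, -0.3, 0.2]
grip_width: 0.378
```

```bash
python3 -c "
from h import *
for c in('scene','top'):
  im=manip.camera(c); i=manip.camera_info(c)
  if c=='scene': cv2.imwrite('pics/q_scene.png',cv2.resize(im[220:370,190:360],None,fx=4,fy=4,interpolation=2))
  else: cv2.imwrite('pics/q_top.png',cv2.resize(im[165:270,240:480],None,fx=3,fy=3,interpolation=2))
  R=cv2.Rodrigues(np.array(i['rvec'],float))[0]; t=np.array(i['tvec']).ravel()
  for k in ('plaque_top','plaque_edge','plaque'):
        for d in manip.tip_of(k,c)[:2]: print(k,round(d['score'],2),np.round(R.T@(np.array(d['xyz'])-t),4))
  K=np.array([[i['fx'],0,i['cx']],[0,i['fy'],i['cy']],[0,0,1]])
  S=Rt.from_euler('ZY',[-.0157,-.4]).as_matrix()
  P=np.array([[8,0,0],[8,-120,0],[8,-120,150],[8,0,150]])/1000@S.T+np.array([.6005,-.0195,.035])
  p=cv2.projectPoints(P,np.array(i['rvec'],float),np.array(i['tvec'],float),K,np.array(i['dist_coeffs'],float))[0].reshape(-1,2)
  print(np.round((p-([190,220] if c=='scene' else [240,165]))*(4 if c=='scene' else 3)))
"
```

```text
plaque_top 0.73 [ 0.5421 -0.0819  0.1755]
plaque_edge 0.68 [ 0.5754 -0.0201  0.1036]
plaque_edge 0.2 [0.324  0.454  0.0041]
plaque 0.81 [ 0.6054 -0.0749  0.0395]
plaque 0.67 [ 7.043e-01 -1.437e-01 -7.000e-04]
[[579. 301.]
 [402. 385.]
 [339. 157.]
 [525.  76.]]
plaque_edge 0.47 [ 0.5768 -0.0235  0.1065]
plaque 0.5 [ 0.6048 -0.0775  0.0378]
[[334. 122.]
 [450. 125.]
 [462. 157.]
 [335. 153.]]
```

View pics/q_scene.png

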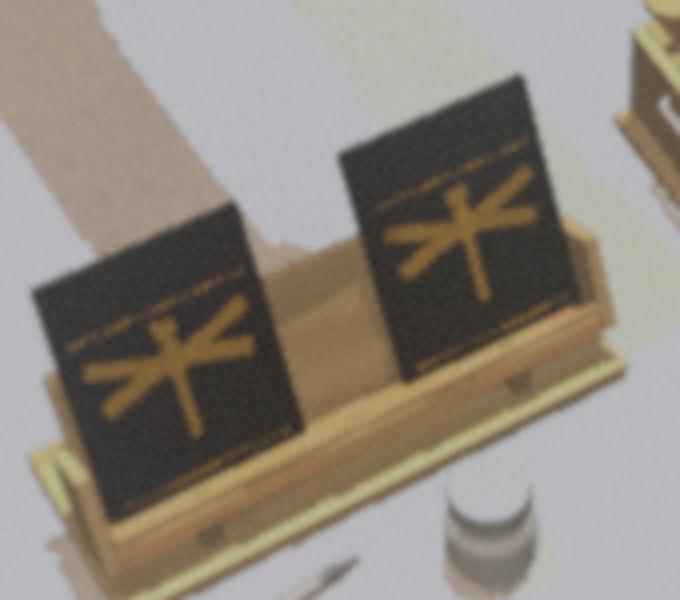

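View pics/q_top.png

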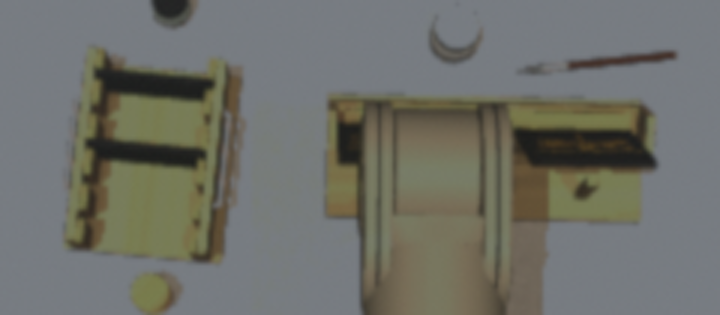

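The plaque stands next to its twin, at predicted corners within a few pixels. The bottom may still sit a few mm off the back, since the detected origin is x≈0.605 against ≈0.603 for home. I'll press the lower front gently toward the back with a finger.

```bash
python3 -c "
from h import *
pl([.662,-.081,.27],-1,8)
"
```

```text
pos [ 0.4499 -0.0749  0.2956] ang -0.81 z [-0.001 -0.001 -1.   ] turn 0.19 t 21.2167
[[-0.4, 26.5, 3.2], [-0.4, 26.5, 3.2], [-0.4, 26.5, 3.2], [-0.4, 26.5, 3.2], [-0.4, 26.6, 3.1], [-0.4, 26.5, 3.2], [-0.3, 26.6, 3.1], [-0.4, 26.5, 3.2]] [np.float64(0.0), np.float64(0.0), np.float64(0.0), np.float64(0.0), np.float64(0.0), np.float64(0.0), np.float64(0.0), np.float64(0.0)]
```

Emit:
arm_command(slide=[[-0.5,26.5,3],[-0.5,26.5,3],[-0.5,26.5,3],[-0.5,26.5,3],[-0.5,26.5,3],[-0.5,26.5,3],[-0.5,26.5,3],[-0.5,26.5,3],[0,0,0]], turn=[0,0,0,0,0,0,0,0,0], grip=[0.62,0.62,0.62,0.62,0.62,0.62,0.62,0.62,0.62])

```text
clock: 21.97
position: [0.6643, -0.0807, 0.2678]
ee_rot: [0.711, 0.703, -0.002, -0.001]
ft_force: [0.6, 0.6, -0.8]
grip_width: 0.377
```

Emit:
arm_command(slide=[[0,0,25],[0,0,30],[0,0,30],[0,0,30],[0,0,30],[0,0,25],[0,0,20],[0,0,14],[0,0,6],[0,0,0]], turn=[0,0,0,0,0,0,0,0,0,0], grip=[0.62,0.62,0.62,0.62,0.62,0.62,0.62,0.62,0.62,0.62])

```text
clock: 22.8
position: [0.6608, -0.0817, 0.0607]
ee_rot: [0.712, 0.702, -0.001, -0.001]
ft_force: [0.3, -0.2, -0.4]
grip_width: 0.382
```

```bash
python3 -c "
from h import *
im=manip.camera('scene')
cv2.imwrite('pics/r_scene.png',cv2.resize(im[220:370,190:360],None,fx=4,fy=4,interpolation=2))
"
```

```text
(no output)
```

View pics/r_scene.png

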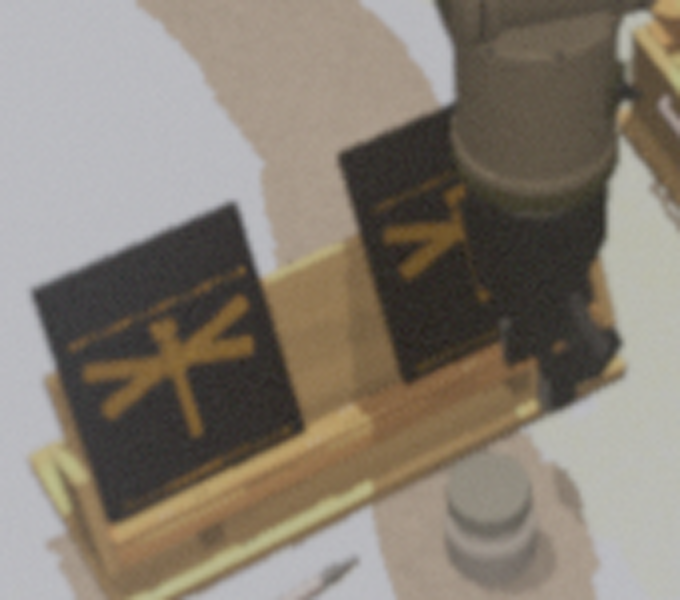

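Emit:
arm_command(slide=[[0,-6,0],[0,-6,0],[0,-5,0],[0,-4,0],[0,-3,0],[0,-1,0],[0,-1,0],[0,0,0]], turn=[0,0,0,0,0,0,0,0], grip=[0.62,0.62,0.62,0.62,0.62,0.62,0.62,0.62])

```text
clock: 23.52
position: [0.6354, -0.0814, 0.0621]
ee_rot: [0.712, 0.702, 0.0, -0.0]
ft_force: [-0.4, 0.9, 0.1]
grip_width: 0.38
```

Emit:
arm_command(slide=[[0,-1,0],[0,-1,0],[0,0,0]], turn=[0,0,0], grip=[0.62,0.62,0.62])

```text
clock: 23.77
position: [0.6333, -0.0815, 0.0619]
ee_rot: [0.712, 0.702, -0.0, -0.0]
ft_force: [0.1, -0.4, -0.4]
grip_width: 0.381
```

Emit:
arm_command(slide=[[0,-1,0],[0,-1,0],[0,0,0]], turn=[0,0,0], grip=[0.62,0.62,0.62])

```text
clock: 24.02
position: [0.6313, -0.0815, 0.0619]
ee_rot: [0.712, 0.702, -0.0, -0.0]
ft_force: [-0.7, -0.5, 0.5]
grip_width: 0.384
```

Emit:
arm_command(slide=[[0,-1,0],[0,-1,0],[0,0,0]], turn=[0,0,0], grip=[0.62,0.62,0.62])

```text
clock: 24.27
position: [0.6293, -0.0814, 0.062]
ee_rot: [0.712, 0.702, 0.0, -0.0]
ft_force: [0.3, 0.2, 0.7]
grip_width: 0.381
```

Emit:
arm_command(slide=[[0,-1,0],[0,-0.5,0],[0,0,0]], turn=[0,0,0], grip=[0.62,0.62,0.62])

```text
clock: 24.52
position: [0.6279, -0.0813, 0.062]
ee_rot: [0.712, 0.702, 0.0, -0.0]
ft_force: [0.5, 0.3, 0.6]
grip_width: 0.378
```

Emit:
arm_command(slide=[[0,-1,0],[0,-0.5,0],[0,0,0]], turn=[0,0,0], grip=[0.62,0.62,0.62])

```text
clock: 24.77
position: [0.6263, -0.0813, 0.062]
ee_rot: [0.712, 0.702, 0.0, -0.0]
ft_force: [-0.5, -0.5, 0.7]
grip_width: 0.38
```

Emit:
arm_command(slide=[[0,-1,0],[0,-0.5,0],[0,0,0]], turn=[0,0,0], grip=[0.62,0.62,0.62])

```text
clock: 25.02
position: [0.6249, -0.0813, 0.062]
ee_rot: [0.712, 0.702, 0.0, -0.0]
ft_force: [0.1, -0.3, 0.1]
grip_width: 0.381
```

Emit:
arm_command(slide=[[0,-1,0],[0,0,0],[0,0,0]], turn=[0,0,0], grip=[0.62,0.62,0.62])

```text
clock: 25.27
position: [0.6244, -0.0813, 0.0623]
ee_rot: [0.712, 0.702, 0.0, 0.0]
ft_force: [2.7, 0.3, 0.6]
grip_width: 0.385
```

Emit:
arm_command(slide=[[0,-1,0],[0,0,0],[0,0,0]], turn=[0,0,0], grip=[0.62,0.62,0.62])

```text
clock: 25.52
position: [0.6242, -0.0812, 0.0627]
ee_rot: [0.712, 0.702, 0.001, 0.001]
ft_force: [4.7, -0.0, 2.0]
grip_width: 0.378
```

Stiff reaction at TCP x≈0.6245, right where the seated front face should be, with no visible travel. So the plaque is seated against the back. Now a gentle push on its right edge, low down, toward the cheek.

Emit:
arm_command(slide=[[0,4,0],[0,6,0],[0,6,0],[-15,1,0],[-20,0,0],[-20,0,0],[-20,0,0],[-10,0,0],[0,0,0]], turn=[0,0,0,0,0,0,0,0,0], grip=[0.62,0.62,0.62,0.62,0.62,0.62,0.62,0.62,0.62])

```text
clock: 26.27
position: [0.6379, -0.1705, 0.0619]
ee_rot: [0.714, 0.701, -0.001, 0.0]
ft_force: [0.1, -0.6, -0.1]
grip_width: 0.376
```

```bash
python3 -c "
from h import *
pl([.620,-.166,.062],-.8,4)
im=manip.camera('scene')
cv2.imwrite('pics/s_scene.png',cv2.resize(im[220:370,190:360],None,fx=4,fy=4,interpolation=2))
"
```

```text
pos [ 0.6379 -0.1705  0.0619] ang -1.06 z [-0.001 -0.002 -1.   ] turn -0.26 t 26.2667
[[1.1, -4.5, -0.0], [1.0, -4.5, -0.0], [1.1, -4.5, -0.0], [1.1, -4.5, -0.1]] [np.float64(-0.1), np.float64(-0.1), np.float64(-0.1), np.float64(-0.1)]
```

View pics/s_scene.png

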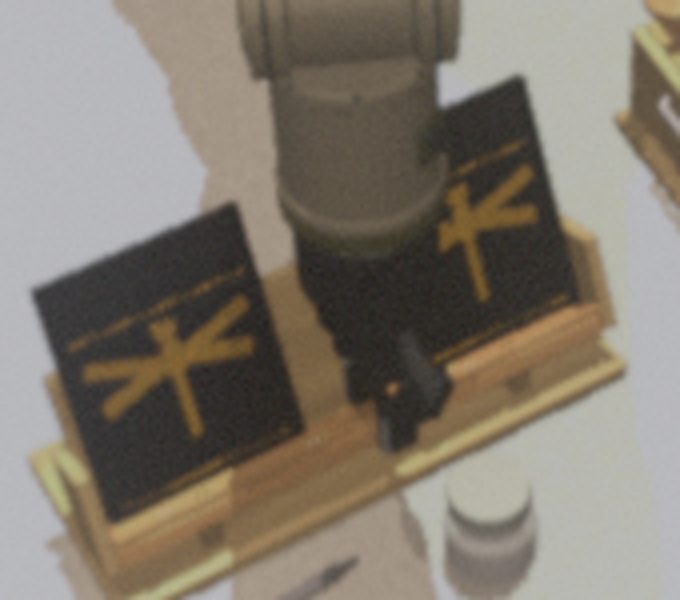

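Emit:
arm_command(slide=[[0.5,-5,0],[0.5,-5,0],[0,-5,0],[0,-3,0],[0,0,0],[0,0,0]], turn=[0,0,0,0,0,0], grip=[0.62,0.62,0.62,0.62,0.62,0.62])

```text
clock: 26.82
position: [0.6208, -0.1648, 0.0622]
ee_rot: [0.712, 0.702, 0.0, -0.0]
ft_force: [-0.5, 0.3, -0.2]
grip_width: 0.382
```

Emit:
arm_command(slide=[[2,-1,0],[3,0,0],[3,0,0],[2,0,0],[0,0,0],[0,0,0]], turn=[0,0,0,0,0,0], grip=[0.62,0.62,0.62,0.62,0.62,0.62])

```text
clock: 27.32
position: [0.62, -0.155, 0.0619]
ee_rot: [0.712, 0.702, 0.0, -0.0]
ft_force: [-0.1, -0.5, 0.5]
grip_width: 0.376
```

Emit:
arm_command(slide=[[1,0,0],[0,0,0],[0,0,0]], turn=[0,0,0], grip=[0.62,0.62,0.62])

```text
clock: 27.57
position: [0.6199, -0.1543, 0.062]
ee_rot: [0.712, 0.702, 0.0, -0.0]
ft_force: [0.2, 0.4, 0.1]
grip_width: 0.382
```

Emit:
arm_command(slide=[[1,0,0],[0,0,0],[0,0,0]], turn=[0,0,0], grip=[0.62,0.62,0.62])

```text
clock: 27.82
position: [0.62, -0.1532, 0.062]
ee_rot: [0.712, 0.702, 0.0, -0.0]
ft_force: [0.4, 0.5, -0.3]
grip_width: 0.379
```

Emit:
arm_command(slide=[[1,0,0],[0,0,0],[0,0,0]], turn=[0,0,0], grip=[0.62,0.62,0.62])

```text
clock: 28.07
position: [0.62, -0.1522, 0.062]
ee_rot: [0.712, 0.702, 0.0, -0.0]
ft_force: [0.2, 0.5, 0.1]
grip_width: 0.382
```

Emit:
arm_command(slide=[[1,0,0],[0,0,0],[0,0,0]], turn=[0,0,0], grip=[0.62,0.62,0.62])

```text
clock: 28.32
position: [0.62, -0.1512, 0.062]
ee_rot: [0.712, 0.702, 0.0, -0.0]
ft_force: [-0.1, -0.2, 0.9]
grip_width: 0.38
```

Emit:
arm_command(slide=[[1,0,0],[0,0,0],[0,0,0]], turn=[0,0,0], grip=[0.62,0.62,0.62])

```text
clock: 28.57
position: [0.62, -0.1506, 0.062]
ee_rot: [0.712, 0.702, -0.0, 0.0]
ft_force: [-0.6, -1.9, 0.5]
grip_width: 0.38
```

Emit:
arm_command(slide=[[1,0,0],[0,0,0],[0,0,0]], turn=[0,0,0], grip=[0.62,0.62,0.62])

```text
clock: 28.82
position: [0.6199, -0.1505, 0.0622]
ee_rot: [0.712, 0.702, -0.0, 0.001]
ft_force: [0.1, -4.3, 2.7]
grip_width: 0.375
```

Stiff reaction there too: Fy is -4.3 N and the TCP has stopped at y=-0.1505, so the plaque is tight against the cheek. Withdrawing.

Emit:
arm_command(slide=[[-3,0,0],[-5,0,0],[-4,6,0],[0,10,0],[0,5,-10],[0,0,-25],[0,0,-35],[0,0,-35],[0,0,-35],[0,0,-35]], turn=[0,0,0,0,0,0,0,0,0,0], grip=[0.62,0.62,0.62,0.62,0.62,0.62,0.62,0.62,0.62,0.62])

```text
clock: 29.65
position: [0.6409, -0.1615, 0.2396]
ee_rot: [0.712, 0.702, 0.0, 0.0]
ft_force: [1.8, -0.1, 1.6]
grip_width: 0.385
```

Emit:
arm_command(slide=[[0,0,-35],[0,0,-20],[0,-30,0],[0,-38,0],[0,-38,0],[0,-38,0],[0,-30,0],[0,-15,0],[0,0,0],[0,0,0]], turn=[0,0,0,0,0,0,0,0,0,0], grip=[0.62,0.62,0.62,0.62,0.62,0.62,0.62,0.62,0.62,0.62])

```text
clock: 30.48
position: [0.4518, -0.159, 0.2932]
ee_rot: [0.712, 0.702, 0.001, 0.0]
ft_force: [-0.2, -0.7, -0.3]
grip_width: 0.378
```

```bash
python3 -c "
from h import *
for c in('scene','top'):
  im=manip.camera(c); i=manip.camera_info(c)
  cv2.imwrite('pics/z_%s.png'%c,im if c=='top' else cv2.resize(im[220:370,190:360],None,fx=4,fy=4,interpolation=2))
  R=cv2.Rodrigues(np.array(i['rvec'],float))[0]; t=np.array(i['tvec']).ravel()
  for k in ('plaque_top','plaque_edge','plaque','seat','twin'):
        for d in manip.tip_of(k,c)[:1]: print(c,k,round(d['score'],2),np.round(R.T@(np.array(d['xyz'])-t),4))
print(manip.get_obs()['clock'])
"
```

```text
scene plaque_top 0.58 [ 0.5439 -0.0809  0.1789]
scene plaque_edge 0.7 [ 0.5726 -0.0214  0.1038]
scene plaque 0.72 [ 0.6037 -0.0758  0.0381]
scene seat 0.73 [ 0.6039 -0.0225  0.0363]
scene twin 0.89 [ 0.5959 -0.2607  0.0347]
top plaque_top 0.69 [ 0.546  -0.0806  0.1772]
top plaque_edge 0.65 [ 0.5754 -0.0189  0.1061]
top plaque 0.73 [ 0.6045 -0.0761  0.038 ]
top seat 0.68 [ 0.6004 -0.0208  0.0362]
31.0833
```

View pics/z_scene.png

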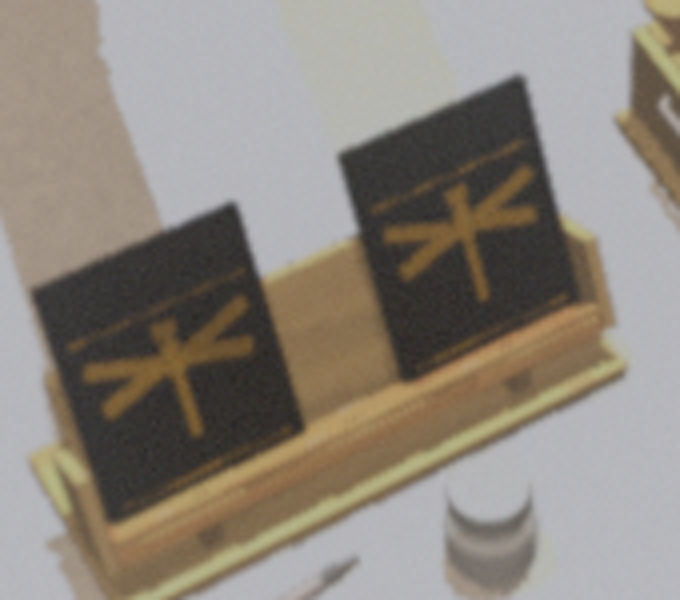

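View pics/z_top.png

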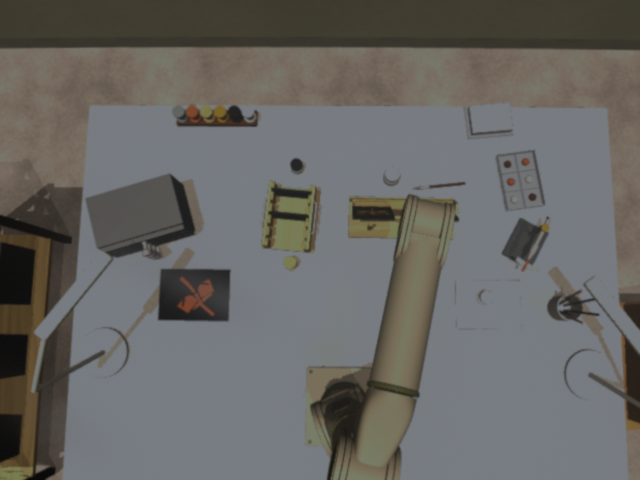

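The scene picture shows the plaque leaning beside its twin: top corners at (340,155) and (522,76), predicted (339,157) and (525,76), right edge at the cheek. In the top view, the rack's short plaques, jar, pot, spools, brush and dragon are where they were. Handing in.

```bash
python3 -c "
from workcell import manip
print(manip.hand_in())"
```

```text
the job is handed in; nothing more can be done
None
```

The tall plaque is on the display stand in the free-end corner beside its twin, front face outwards, and the job was handed in at about 31 s of the 48 s.

**What I did:**
- I gripped the top edge, lifted it straight up out of the rack and carried it upright to the stand.
- I lowered it until it touched the ledge (about +11 N) and slid it to the cheek while still holding it.
- I then opened the fingers slightly and let it lean back against one finger until it rested on the back.
- Finally I pressed it gently at the lower front and at the right edge. Both met a stiff stop (4.7 N and 4.3 N), so it is against both the back and the cheek.

**Last checks:**
- The top corners in the picture are within about 1 px of the predicted home position. The lower corners agree less tightly, because the lip hides them.
- The detectors put its left edge at y ≈ -0.020 and the cheek corner at ≈ -0.0215, so they are touching within the 4 mm noise.
- The detected middle of its lower edge disagrees by about 4 mm in y (-0.076, expected -0.080). I put this down to detector error, since the top and edge points agree.
- In the last pictures the twin, the short plaques and the other objects looked unmoved, and the arm was clear.
- The largest force I read was about 12 N.

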